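Load the turning condiment carousel

ROBOT

A 6-joint arm with a two-finger parallel gripper is mounted at the origin on the work surface. World frame = base frame: x ahead of the robot, y to its left, z up, the work surface at z = 0. Lengths are in m, angles in degrees, forces in N, time in s.
With the tool pointing down it reaches from about 0.25 to 0.725 m from the base axis. Payload 9.7 kg.
Tool frame: the origin (TCP) lies between the finger pads; the fingertips stand 11 mm ahead of it and the grasp point (between the pads) lies 8 mm behind it; y points along the fingers, x is the direction in which the jaws open and shut, and the axes are right-handed (so a half turn about y gives the same grasp; the last joint's range is limited). The gripper opens to 85 mm and grips with 20 to 120 N. Pads are 22 mm wide; open, the fingers measure 114 mm over their backs; the gripper's body (76 mm by 85 mm) begins 54 mm behind the grasp point. The pads swing forward as they close: fully open they stand 13 mm farther back than shut.
Start: joints at [-65.088, 4.979, 10.078, 95.1, 0, 90], TCP at [0.232, -0.499, 0.242] pointing down, gripper open.
Joint ranges: [-179.16, 179.16], [-48.56, 103.87], [-65.8, 70.77], [-126.05, 130.52], [-82.76, 87.17], [-180, 180]. Speed limits (degrees/s): [127.2, 127.2, 147.25, 180, 180, 180].

INTERFACE

Orientations are given as [roll, pitch, yaw] about the fixed x, y, z axes, in that order (R = Rz(yaw) Ry(pitch) Rx(roll)).
In Python, from workcell import bot, vision gives the robot as it stands. The module is installed in compiled form; this text tells all that it offers.
- The arm moves only by the shell command python3 -m crank 'ROWS' [OPENING] [FORCE]. ROWS is text: rows parted by semicolons, each of 6 numbers parted by spaces: the shift along the tool's x, y, z in m, then the turn, a rotation vector about the tool's x, y, z in rad. A call has 1 to 8 rows; each row is the pose to reach, as a shift and turn from the pose commanded when the call began, along the tool's axes at that moment; what a row does not reach only later rows make up. A row lasts 1/10 s, in which the tool goes at most 50 mm and 8.59 degrees, less where a joint would pass 70% of its speed; a pose out of reach is approached as far as the arm can. A call with a gripper value outside its range is refused whole. OPENING is the gripper's target within -1 to 1 (shut at 1, half-way at 0, fully open at -1), set as the call begins (- or left out, the last holds). The fingers move at their own pace and stop on an object; FORCE is the grip in N (left out, the last holds). Time passes only in rows, so rows that repeat a pose let the fingers close. It gives the time, the measured TCP pose, the force and the opening at its end, in the units of the state.
- bot.get_obs(): the state, without advancing time (a new reading comes with each control period).
- vision.camera(name): name is "side" or "top"; returns the picture (384x512x3 uint8, red, green, blue); there is no depth.
- vision.get_calibration(name): a dict with "fx", "fy", "cx", "cy" (pixels), "rvec" (rotation vector, rad) and "tvec" (3), from world to camera coordinates, as OpenCV has them. Camera axes: x right, y down, z forward; pixel columns grow to the right and rows downward; lengths in m; the calibration is good to about 2 mm. A picture is of the moment at which its call begins. get_calibration takes no time and is no camera call.
- bot.job_done(): hands the job in, once; it reports no verdict.
The state is a dict: "time": time; "q": joint angles; "qd": joint speeds; "joint_efforts": joint torques, N m; "ee_pos": TCP position; "tcp_rot": TCP orientation; "wrist_force": force on the tool from outside, world axes, zero at the start; "torque": the same for the moment, N m; "opening": finger opening in m.
Only numpy, scipy, OpenCV 4.12 (cv2) and the standard library are available. Lean on these libraries where they do the work, as an engineer would, in place of code of your own. Each camera call takes 0.05 s, during which the arm holds its last target. There are 200 camera calls.

TASK

Set the condiment carousel turning with a steady push on its upright post, either way round, at about one turn in six to eight seconds and never flung round, and let it coast freely. Then, with the sugar jar in the gripper, go along just above the carousel's empty round place, two or three centimetres over it and in step with it for at least four seconds, touching nothing of the carousel. Set the jar down gently and upright inside the rim while the carousel is still turning, let go and draw back; leave the other things on the counter alone.

Things in the scene. Friction and masses are not known exactly. Their poses are not given: they have to be found in the camera images.
- carousel (a joint): Turning angle (rad), positive anticlockwise from above, no end stops. At 0 the empty place lies in +x from the axis, the post in -x. It runs nearly freely: given 1 rad/s it coasts over 15 s, losing about 0.45 rad/s in the first 10 s. Nominal inertia 0.016 kg m2, viscous drag 0.0004 N m s/rad, dry drag 0.0004 N m; mass varies by 25 %.
- carousel_base: Fixed steel foot, 170 mm across; origin on the counter on the turning axis, axes parallel to the world. On it turns a wooden plate, 290 mm across, top at 40 mm, with a centre rod and ball (to 153 mm), the empty place, across from it the post, and at right angles to them, 90 mm from the axis, two steel boxes 90 x 60 mm of napkins and packets, up to 115 mm above the counter.
- place (a point): Centre of the empty place, on the plate's top face (40 mm above the counter), 95 mm from the turning axis; turns with the plate. It is ringed by a steel rim 7 mm high, 84 mm outside and 74 mm inside diameter. Clear of other things for 60 mm around.
- post (a point): Centre of the top end of the upright steel post, 18 mm in diameter and 60 mm tall, standing on the plate at 120 mm from the axis; its top is 100 mm above the counter. Turns with the plate. Made for pushing the carousel round.
- jar: The sugar jar: straight white ceramic jar 54 mm in diameter with a steel lid (55 mm, from 54 to 68 mm up) and a small knob to 74 mm; about 0.2 kg. Origin at the centre of its underside, z up. Stands on the counter to the robot's left of the carousel.
- cup: White mug, 80 mm across, 60 mm tall, origin under its centre. Leave alone.
- plates: White plate, 170 mm across, 22 mm high, origin under its centre. Leave alone.
- syrup: Amber bottle, 68 mm across, 210 mm tall, origin under its centre. Leave alone.
- coffee_tin: Tin, 90 mm across, 110 mm tall, origin under its centre. Leave alone.
- shaker: Turned wooden pepper shaker, 38 mm across, 90 mm tall, origin under its centre. Leave alone.
- spoon: Spoon lying on the counter, origin under its middle. Leave alone.
Mind the look-alikes: they are no part of the job. What is shaped like the jar but green or yellow is not meant.

How it is judged:
By the outcome, as a careful person would: the job done as asked, in the order asked, and still so for the second after the job is handed in, with the robot touching nothing.
It also fails if it takes over 58 s, if anything falls off the work surface, if the arm or the gripper's body presses on something with over 40 N, if the wrist force passes 120 N, or if a joint passes its speed limit or range.

## Working session

There is one attempt and no reset: what is moved stays moved. The work goes in short steps, Python scripts to look and compute and a shell command to move; the robot and the scene stay as the last step left them, time stands still between calls to the robot, and variables do not carry over. Pictures are saved under pics/ and viewed, about 8 in all and at most 12, crops included, and the job is handed in when it is done.

```bash
mkdir -p pics
python3 - <<'E'
from workcell import bot, vision
import cv2, numpy as np
o=bot.get_obs(); print(o)
for n in("top","side"):
    im=vision.camera(n); cv2.imwrite(f"pics/{n}0.png",im[:,:,::-1]); c=vision.get_calibration(n); print(n,c)
    R=cv2.Rodrigues(np.array(c["rvec"],float))[0]; print(-R.T@np.array(c["tvec"]).ravel())
E
```

```text
{'time': 0.0, 'q': array([-6.50869176e+01,  5.01114212e+00,  1.00344523e+01,  9.50992622e+01,
        1.14184736e-03,  9.00007940e+01]), 'qd': array([ 0.12484662,  0.04425863,  0.02075494,  0.01660812, -0.04985345,
        0.03193255]), 'joint_efforts': array([-4.07109719e-04, -5.20382488e+01,  4.64813697e+01,  1.59503182e-02,
       -3.69319177e-04, -7.44090016e-06]), 'ee_pos': array([ 0.23159901, -0.49862623,  0.24158264]), 'tcp_rot': array([-8.99988592e+01,  7.59521254e-02, -6.50877116e+01]), 'wrist_force': array([ 0.12781048, -0.80977553,  0.05633406]), 'torque': array([ 0.04379118, -0.02977482, -0.00990308]), 'opening': 0.08549394802923486}
top {'fx': 398.5448037444539, 'fy': 398.5448037444539, 'cx': 261.04347813851166, 'cy': 191.94699597677888, 'rvec': array([ 2.14186409, -2.12678997,  0.1465764 ]), 'tvec': array([0.04558333, 0.47631208, 1.12148553])}
[0.29932601 0.02976899 1.18160848]
side {'fx': 387.84400592207066, 'fy': 387.84400592207066, 'cx': 251.60987474761697, 'cy': 191.11502372141544, 'rvec': array([ 0.42331576, -2.76248423,  1.1171912 ]), 'tvec': array([0.45824326, 0.15912692, 1.08561925])}
[0.22550933 0.74740586 0.89688764]
```

View pics/top0.png

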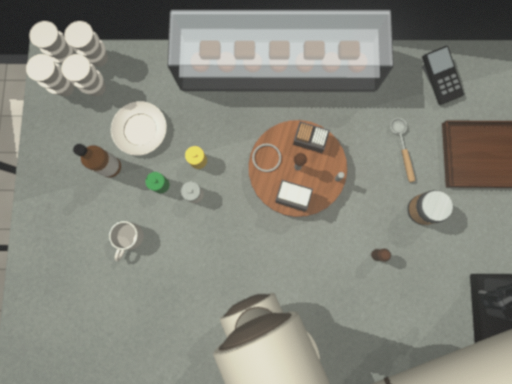

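View pics/side0.png

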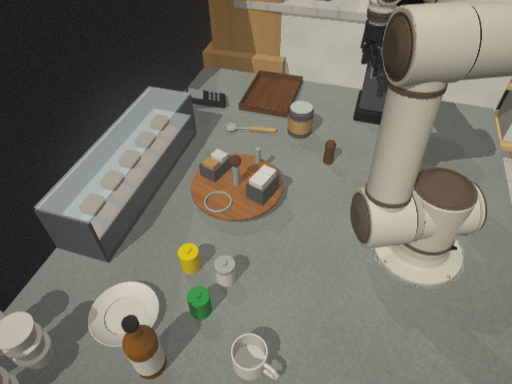

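The top view shows the ring at (267,157), the axis rod at about (299,165), the post at (341,176) and the grey-white jar at (191,191). The side view shows the jar at (225,270). Next I'll turn these into positions.

```bash
cat > h.py <<'E'
from workcell import bot, vision
import cv2, numpy as np
C={n:vision.get_calibration(n) for n in("top","side")}
def ray(n,px,z):
    c=C[n];R=cv2.Rodrigues(np.array(c["rvec"]))[0];o=-R.T@c["tvec"]
    px=np.atleast_2d(px).astype(float)
    d=np.c_[(px[:,0]-c["cx"])/c["fx"],(px[:,1]-c["cy"])/c["fy"],np.ones(len(px))]@R
    return (o+d*((z-o[2])/d[:,2])[:,None])[:,:2]
def proj(n,p):
    c=C[n];K=np.array([[c["fx"],0,c["cx"]],[0,c["fy"],c["cy"]],[0,0,1]])
    return cv2.projectPoints(np.atleast_2d(p).astype(float),c["rvec"],c["tvec"],K,None)[0][:,0]
E
python3 - <<'E'
from h import *
T=cv2.imread("pics/top0.png");S=cv2.imread("pics/side0.png")
# plate: brown
h=cv2.cvtColor(T,cv2.COLOR_BGR2HSV)
m=((h[...,0]<15)&(h[...,1]>90)&(h[...,2]>60)).astype(np.uint8)*255
m[:, :235]=0;m[:,360:]=0;m[:110]=0;m[225:]=0
c=max(cv2.findContours(m,0,1)[0],key=cv2.contourArea);e=cv2.fitEllipse(cv2.convexHull(c));print("plate",e,ray("top",e[0],.04))
print("ring",ray("top",(267,157),.047),"post",ray("top",(341,175.5),.1),"rodtop",ray("top",(300,159.5),.145))
print("jar top",ray("top",(191,190.5),.068),"side knob",ray("side",(225,261),.074))
a=cv2.resize(T[110:225,170:365],None,fx=4,fy=4,interpolation=2)
b=cv2.resize(S[145:325,160:300],None,fx=3,fy=3,interpolation=2)
cv2.imwrite("pics/a.png",a);cv2.imwrite("pics/b.png",b)
E
```

```text
plate ((297.34423828125, 167.9689483642578), (95.00625610351562, 97.78692626953125), 101.00537109375) [[ 0.54700943 -0.05659268]]
ring [[0.57776951 0.03223527]] post [[ 0.5133863  -0.17205971]] rodtop [[ 0.54728542 -0.05583821]]
jar top [[0.47417031 0.2471976 ]] side knob [[0.47236031 0.24342921]]
```

View pics/a.png

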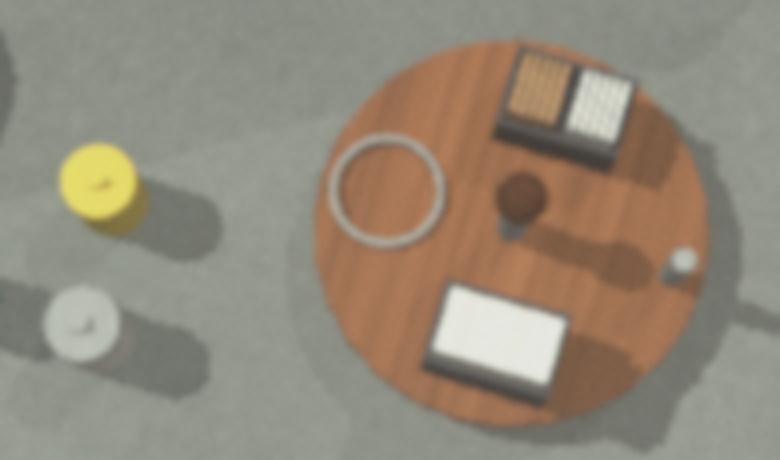

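View pics/b.png

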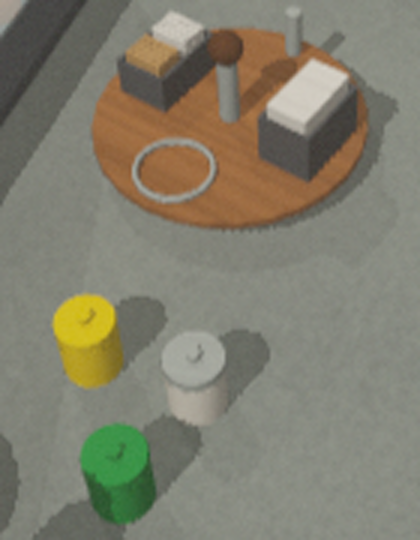

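```bash
python3 -m crank '-.0225 .005 .0375 0 -.142 0; -.045 .01 .075 0 -.284 0; -.0675 .015 .1125 0 -.426 0; -.09 .02 .15 0 -.568 0; -.1125 .025 .1875 0 -.710 0; -.135 .03 .225 0 -.852 0; -.1575 .035 .2625 0 -.994 0; -.18 .04 .30 0 -1.136 0' 1 30
python3 -m crank '0 0 0 0 0 0; 0 0 0 0 0 0'
python3 -c "
from h import *
o=bot.get_obs();print(o)
print(ray('side',(224.3,265),.068),ray('top',(190.5,191),.068),ray('top',(194.5,155.5),.068))"
```

```text
time: 0.9
ee_pos: [0.4285, -0.2075, 0.2019]
tcp_rot: [-90.0, 0.0, 0.3]
wrist_force: [0.5, -1.5, -0.5]
opening: -0.0002
time: 1.1
ee_pos: [0.4281, -0.2084, 0.2019]
tcp_rot: [-90.0, 0.1, 0.1]
wrist_force: [-1.0, -0.6, -0.8]
opening: 0.0001
{'time': 1.1, 'q': array([-2.59424469e+01, -5.71390445e+00, -5.04248999e+00,  9.07233352e+01,
       -1.30812921e-02,  6.39676364e+01]), 'qd': array([-2.45213476, -0.23634902,  0.34715359,  0.10321241, -0.1452808 ,
        0.21219824]), 'joint_efforts': array([  1.95165262, -40.25280476,  46.63832903,  -0.07026952,
         0.11459908,  -0.09430968]), 'ee_pos': array([ 0.42813084, -0.20835084,  0.20188977]), 'tcp_rot': array([-8.99889672e+01,  5.23942676e-02,  8.99276191e-02]), 'wrist_force': array([-1.04147296, -0.58514603, -0.83713281]), 'torque': array([-0.02147249,  0.00177488,  0.005145  ]), 'opening': 0.00011028148382857479}
[[0.47164288 0.25148937]] [[0.47272643 0.24856947]] [[0.57611245 0.24068555]]
```

```bash
python3 -m crank '0 .033 .010 0 0 0; 0 .066 .020 0 0 0; .005 .1 .030 0 0 0; .02 .132 .04 0 0 0; .035 .132 .04 0 0 0; .05 .132 .04 0 0 0; .05 .132 .04 0 0 0'
python3 - <<'E'
import numpy as np
p=np.radians(-112);th=[0,.0035,.014,.0315,.056,.0875,.126,.1715,.224,.2835,.35,.4235,.504,.5915,.685,.78,.875,.97,1.065]
P=np.array([[.12*np.cos(p+t),.12*np.sin(p+t)] for t in th])
for a,b in((0,8),(8,16),(16,18)): print((P[a+1:b+1]-P[a]).round(4).tolist())
E
```

```text
time: 1.8
ee_pos: [0.4784, -0.1704, 0.07]
tcp_rot: [-90.0, 0.0, -0.1]
wrist_force: [0.4, 0.5, -0.1]
opening: -0.0
[[0.0004, -0.0002], [0.0016, -0.0006], [0.0035, -0.0014], [0.0063, -0.0023], [0.0099, -0.0035], [0.0143, -0.0048], [0.0196, -0.006], [0.0258, -0.0072]]
[[0.0071, -0.0009], [0.015, -0.0015], [0.0239, -0.0014], [0.0335, -0.0007], [0.0438, 0.001], [0.0547, 0.0039], [0.0654, 0.0078], [0.0757, 0.0126]]
[[0.0098, 0.0058], [0.019, 0.0126]]
```

```bash
python3 -m crank '.0004 0 -.0002 0 0 0; .0016 0 -.0006 0 0 0; .0035 0 -.0014 0 0 0; .0063 0 -.0023 0 0 0; .0099 0 -.0035 0 0 0; .0143 0 -.0048 0 0 0; .0196 0 -.006 0 0 0; .0258 0 -.0072 0 0 0'
python3 -m crank '.0071 0 -.0009 0 0 0; .015 0 -.0015 0 0 0; .0239 0 -.0014 0 0 0; .0335 0 -.0007 0 0 0; .0438 0 .001 0 0 0; .0547 0 .0039 0 0 0; .0654 0 .0078 0 0 0; .0757 0 .0126 0 0 0'
python3 -m crank '.0098 0 .0058 0 0 0; .019 0 .0126 0 0 0; .024 -.004 .0165 0 0 0; .025 -.03 .0165 0 0 0; .025 -.07 .0165 0 0 0; .025 -.115 .0165 0 0 0; .025 -.15 .0165 0 0 0; .025 -.17 .0165 0 0 0' - 30
cat >> h.py <<'E'
AX=np.array([.547,-.0565])
def look(name=None):
    """angle of place (deg) from the white napkin box, and time"""
    t=bot.get_obs()["time"]; im=vision.camera("top")
    if name: cv2.imwrite(f"pics/{name}.png",im[:,:,::-1])
    return t,im
E
python3 - <<'E'
from h import *
for k in range(2):
    t,im=look(f"p{k}"); print(t)
print(bot.get_obs()["ee_pos"])
a=np.hstack([cv2.imread(f"pics/p{k}.png")[100:235,170:390] for k in (0,1)])
cv2.imwrite("pics/pp.png",cv2.resize(a,None,fx=1.8,fy=1.8))
E
```

```text
time: 2.6
ee_pos: [0.5043, -0.1765, 0.0703]
tcp_rot: [-90.0, -0.0, -0.0]
wrist_force: [-0.6, -1.2, -0.8]
opening: 0.0
time: 3.4
ee_pos: [0.5804, -0.1634, 0.0702]
tcp_rot: [-90.0, 0.0, 0.0]
wrist_force: [0.4, 0.3, -0.2]
opening: -0.0005
time: 4.2
ee_pos: [0.6049, -0.1471, 0.2445]
tcp_rot: [-90.1, -0.2, 0.0]
wrist_force: [0.2, -0.3, -0.1]
opening: -0.0002
4.2
4.25
[ 0.60541619 -0.14730201  0.24443372]
```

View pics/pp.png

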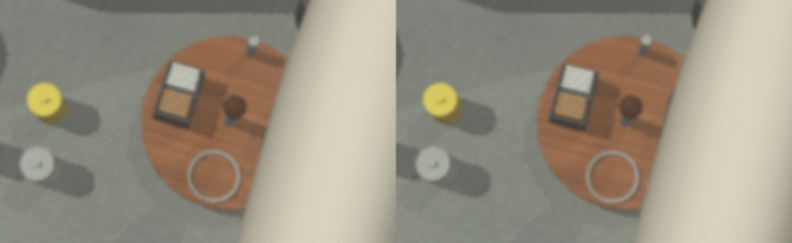

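The picture shows the carousel turning, with the ring at about (288,198) in the full image and the jar still in place. I'll go to the jar now.

```bash
python3 -m crank '-.015 0 .046 0 0 0; -.03 0 .092 0 0 0; -.045 0 .138 0 0 0; -.06 0 .184 0 0 0; -.075 0 .23 0 0 0; -.09 0 .276 0 0 0; -.105 0 .322 0 0 0; -.12 .01 .367 0 0 0' -.65 40
python3 -m crank '-.012 .04 .030 0 0 0; -.0125 .08 .0305 0 0 0; -.0125 .11 .0305 0 0 0; -.0125 .11 .0305 0 0 0'
python3 - <<'E'
from h import *
t,im=look("q0"); print(t,bot.get_obs()["ee_pos"],bot.get_obs()["opening"])
s=vision.camera("side"); cv2.imwrite("pics/qs.png",s[:,:,::-1])
A=cv2.resize(cv2.imread("pics/q0.png")[100:240,140:370],None,fx=1.8,fy=1.8)
B=cv2.resize(cv2.imread("pics/qs.png")[150:290,130:330],None,fx=1.8,fy=1.8)
cv2.imwrite("pics/qq.png",np.hstack([A,B]))
E
```

```text
time: 5.1
ee_pos: [0.4835, 0.2216, 0.2306]
tcp_rot: [-90.0, -0.1, 0.0]
wrist_force: [0.9, 1.4, -0.8]
opening: 0.0705
time: 5.5
ee_pos: [0.4692, 0.2494, 0.1153]
tcp_rot: [-90.2, 0.4, 0.1]
wrist_force: [-0.9, -0.4, -1.1]
opening: 0.0705
5.5 [0.47049681 0.24970285 0.11842143] 0.06989673752984393
```

View pics/qq.png

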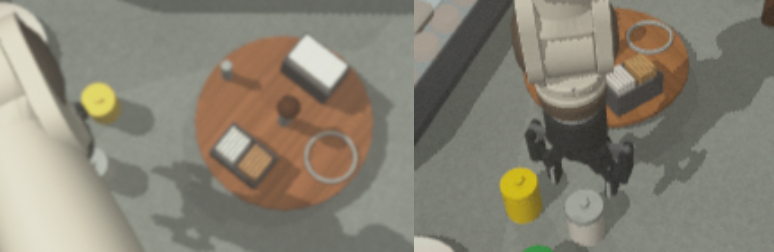

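```bash
python3 -m crank '.001 .025 0 0 0 0; .001 .05 0 0 0 0; .001 .075 0 0 0 0; .001 .09 0 0 0 0; .001 .0955 0 0 0 0; .001 .0955 0 0 0 0'
python3 -m crank '0 0 0 0 0 0; 0 0 0 0 0 0; 0 0 0 0 0 0; 0 0 0 0 0 0; 0 0 0 0 0 0' 1 40
python3 - <<'E'
from h import *
t,im=look("r0"); print(t,bot.get_obs()["ee_pos"],bot.get_obs()["opening"])
A=cv2.resize(cv2.imread("pics/r0.png")[100:240,140:370],None,fx=3,fy=3)
cv2.imwrite("pics/r0b.png",A)
print(ray("top",(323.3,187.2),.047)-AX)
E
```

```text
time: 6.2
ee_pos: [0.4733, 0.2502, 0.0255]
tcp_rot: [-90.0, -0.0, -0.0]
wrist_force: [-0.0, -0.5, 0.1]
opening: 0.0703
time: 6.7
ee_pos: [0.4739, 0.2506, 0.0266]
tcp_rot: [-89.9, -0.1, -0.0]
wrist_force: [-0.8, -0.2, 6.1]
opening: 0.0531
6.7 [0.47389359 0.25063679 0.02658592] 0.053391120803174666
[[-0.05769805 -0.07387808]]
```

View pics/r0b.png

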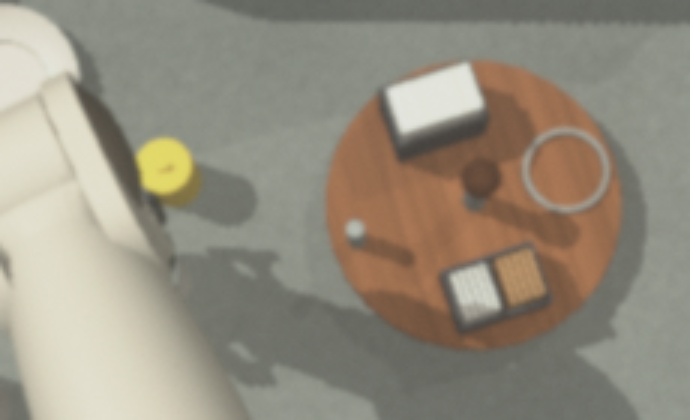

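Jar gripped (opening 53 mm); the ring is at about (329,157) in the full image. Next I'll lift and track the carousel.

```bash
cat >> h.py <<'E'
def place(im):
    """unwrapped-free angle (rad) and radius of the place from the brown disc enclosed by the ring (RGB image)"""
    h=cv2.cvtColor(im,cv2.COLOR_RGB2HSV)
    m=((h[...,0]<15)&(h[...,1]>85)).astype(np.uint8)
    n,l,s,c=cv2.connectedComponentsWithStats(m,connectivity=4)
    best=None
    for i in range(1,n):
        v=ray("top",c[i],.045)[0]-AX; r=np.hypot(*v)
        if 300<s[i,4]<750 and .08<r<.11: best=(np.arctan2(v[1],v[0]),r,s[i,4])
    return best
def model(t,p):  # p: th0, w0 at t0=6, decel scale
    s=p[2]*.025; d=t-6
    return p[0]+(p[1]+1)*(1-np.exp(-s*d))/s-d
def fit(T,A):
    from scipy.optimize import least_squares
    A=np.unwrap(A);
    f=lambda p:np.r_[(model(T,p)-A)/.015,(p[2]-1)/.25]
    p=least_squares(f,[A[0]+(6-T[0])*.85,.85,1]).x
    return p,f(p)[:-1]*.015
E
python3 -m crank '0 -.012 0 0 0 0; 0 -.035 0 0 0 0; 0 -.07 0 0 0 0; 0 -.1 0 0 0 0; 0 -.1 0 0 0 0'
python3 - <<'E'
from h import *
import json
L=[]
for n,t in(("top0",0),("p0",4.2),("p1",4.25),("q0",5.5),("r0",6.7)):
    b=place(cv2.imread(f"pics/{n}.png")[:,:,::-1].copy()); print(n,b)
    if b and t>0: L.append((t,b[0]))
t,im=look("s0"); b=place(im); print(t,b)
if b: L.append((t,b[0]))
print(bot.get_obs()["ee_pos"],bot.get_obs()["opening"])
json.dump(L,open("L.json","w")); T,A=np.array(L).T
p,r=fit(T,A);print(p,r)
E
```

```text
time: 7.25
ee_pos: [0.4747, 0.2511, 0.1302]
tcp_rot: [-89.8, -0.4, 0.0]
wrist_force: [-0.1, 0.1, -1.0]
opening: 0.0534
top0 (np.float64(1.2482555077472022), np.float64(0.09539646967830619), np.int32(426))
p0 (np.float64(2.847215735041945), np.float64(0.09185638565707062), np.int32(451))
p1 (np.float64(2.895444424602867), np.float64(0.09156710450252445), np.int32(447))
q0 (np.float64(-2.223911196385994), np.float64(0.0932857961085717), np.int32(443))
r0 (np.float64(-1.2108555979070432), np.float64(0.09606226006747283), np.int32(424))
7.25 (np.float64(-0.7842084502574087), np.float64(0.09720324051105934), np.int32(423))
[0.47395783 0.25079056 0.12768172] 0.0534775409474172
[4.48248169 0.85499398 1.20828775] [ 0.0038336   0.00346339 -0.01132908 -0.00498436  0.00901644]
```

```bash
python3 -m crank '0 -.005 -.005 0 0 0; 0 -.015 -.01 0 0 0; 0 -.025 -.02 0 0 0; 0 -.03 -.02 0 0 0'
python3 - <<'E'
from h import *
import json
L=json.load(open("L.json"))
for k in range(2):
    t,im=look(f"s{1+k}"); b=place(im); print(t,b)
    if b: L.append((t,b[0]))
json.dump(L,open("L.json","w"))
E
python3 -m crank '0 0 0 0 0 0; 0 0 0 0 0 0; 0 0 0 0 0 0'
python3 - <<'E'
from h import *
import json
from scipy.optimize import least_squares
L=json.load(open("L.json"))
for k in range(2):
    t,im=look(f"t{k}"); b=place(im); print(t,b)
    if b: L.append((t,b[0]))
# centre refit
P=[]
for n in("top0","p0","p1","q0","r0","s0","s1","s2","t0","t1"):
    b=place(cv2.imread(f"pics/{n}.png")[:,:,::-1].copy())
    if b: P.append(AX+b[1]*np.array([np.cos(b[0]),np.sin(b[0])]))
P=np.array(P); c=least_squares(lambda c:np.hypot(*(P-c).T)-.095,AX).x; print("centre",c,np.hypot(*(P-c).T))
T=np.array([l[0] for l in L]);A=np.arctan2(P[1:,1]-c[1],P[1:,0]-c[0])
json.dump([T.tolist(),A.tolist(),c.tolist()],open("M.json","w"))
p,r=fit(T,A);print(p,r)
t=bot.get_obs()["time"];print(t,bot.get_obs()["ee_pos"])
for u in np.arange(8.5,17,.5): print(u,np.degrees(model(u,p)-2*np.pi).round(1))
E
```

```text
time: 7.7
ee_pos: [0.4731, 0.229, 0.156]
tcp_rot: [-90.0, -0.0, -0.1]
wrist_force: [0.1, 0.1, -1.9]
opening: 0.0534
7.7 (np.float64(-0.445640275900064), np.float64(0.0977060182290776), np.int32(421))
7.75 (np.float64(-0.40842746569334965), np.float64(0.09770162479795849), np.int32(417))
time: 8.1
ee_pos: [0.4727, 0.2303, 0.1543]
tcp_rot: [-90.0, 0.0, 0.0]
wrist_force: [-0.5, 0.1, -1.8]
opening: 0.0531
8.1 (np.float64(-0.15743064359340359), np.float64(0.09776722727873736), np.int32(415))
8.15 (np.float64(-0.11881696348679416), np.float64(0.09787383773400435), np.int32(412))
centre [ 0.54998149 -0.0567558 ] [0.09473868 0.09478587 0.09452227 0.09492793 0.09481118 0.09493135
 0.09491131 0.09486852 0.09478274 0.09488309]
[4.4609006  0.84571134 1.10474216] [ 8.93949537e-04  1.07019324e-03 -1.04597599e-03 -3.35510260e-03
 -3.22692907e-05 -3.47219530e-04 -6.69067847e-04  3.14618232e-03
  3.39310266e-04]
8.2 [0.47279485 0.23028675 0.15447816]
8.5 7.8
9.0 28.2
9.5 47.9
10.0 66.9
10.5 85.3
11.0 103.0
11.5 120.1
12.0 136.5
12.5 152.4
13.0 167.6
13.5 182.3
14.0 196.3
14.5 209.7
15.0 222.6
15.5 234.9
16.0 246.7
16.5 257.9
```

```bash
cat > gen.py <<'E'
# prints rows: gen.py x y z yaw t0 n zprofile-pairs [s0 s1 blend] ; yaw profile via w flag
from h import *; import json
def gen(cmd,t0,n,zp,blend=None,yawp=None,dth=0.,p=None):
    T,A,c=json.load(open("M.json"))
    if p is None: p,_=fit(np.array(T),np.array(A))
    cmd=np.array(cmd,float);P0=cmd.copy()
    for i in range(0,n,8):
        rows=[];st=cmd.copy();cy,sy=np.cos(st[3]),np.sin(st[3])
        for k in range(i+1,min(i+8,n)+1):
            t=t0+.1*k; th=model(t,p)+dth; q=np.r_[c[0]+.095*np.cos(th),c[1]+.095*np.sin(th)]
            if blend:
                s=np.clip((t-blend[0])/(blend[1]-blend[0]),0,1);s=s*s*(3-2*s); q=(1-s)*P0[:2]+s*q
            q=np.round(q,4); z=np.interp(t,*zp); y=np.interp(t,*yawp) if yawp else st[3]
            dx,dy=q-st[:2]; cmd=np.r_[q,round(z,4),round(y,3)]
            rows.append("%.4f %.4f %.4f 0 %.3f 0"%(cy*dx+sy*dy,-(cmd[2]-st[2]),-sy*dx+cy*dy,-(cmd[3]-st[3])))
        print("; ".join(rows));
    print("end",cmd.tolist(),"t",t0+.1*n)
E
python3 -c "
from gen import *
gen([.4728,.2303,.1545,0],8.2,24,([8.2,8.8,9.5,10.3,10.5],[.1545,.178,.175,.097,.0916]),blend=(8.2,9.6))"
```

```text
0.0025 -0.0039 -0.0042 0 -0.000 0; 0.0095 -0.0078 -0.0156 0 -0.000 0; 0.0202 -0.0117 -0.0324 0 -0.000 0; 0.0337 -0.0157 -0.0530 0 -0.000 0; 0.0491 -0.0196 -0.0760 0 -0.000 0; 0.0655 -0.0235 -0.1001 0 -0.000 0; 0.0819 -0.0231 -0.1241 0 -0.000 0; 0.0976 -0.0226 -0.1469 0 -0.000 0
0.0141 0.0004 -0.0206 0 -0.000 0; 0.0258 0.0008 -0.0383 0 -0.000 0; 0.0346 0.0012 -0.0523 0 -0.000 0; 0.0399 0.0017 -0.0619 0 -0.000 0; 0.0413 0.0021 -0.0666 0 -0.000 0; 0.0384 0.0118 -0.0656 0 -0.000 0; 0.0333 0.0216 -0.0618 0 -0.000 0; 0.0280 0.0313 -0.0584 0 -0.000 0
-0.0055 0.0098 0.0030 0 -0.000 0; -0.0111 0.0195 0.0056 0 -0.000 0; -0.0169 0.0293 0.0079 0 -0.000 0; -0.0227 0.0390 0.0097 0 -0.000 0; -0.0286 0.0488 0.0112 0 -0.000 0; -0.0346 0.0515 0.0122 0 -0.000 0; -0.0406 0.0542 0.0129 0 -0.000 0; -0.0465 0.0542 0.0132 0 -0.000 0
end [0.5519, 0.0382, 0.0916, 0.0] t 10.6
```

```bash
python3 -m crank '.0025 -.004 -.004 0 0 0; .0095 -.008 -.0155 0 0 0; .020 -.012 -.0325 0 0 0; .0335 -.0155 -.053 0 0 0; .049 -.0195 -.076 0 0 0; .0655 -.0235 -.1 0 0 0; .082 -.023 -.124 0 0 0; .0976 -.0226 -.1469 0 0 0'
python3 -m crank '.014 .0005 -.0205 0 0 0; .026 .001 -.0385 0 0 0; .0345 .001 -.0525 0 0 0; .04 .0015 -.062 0 0 0; .0415 .002 -.0665 0 0 0; .0385 .012 -.0655 0 0 0; .0335 .0215 -.062 0 0 0; .0280 .0313 -.0584 0 0 0'
python3 -m crank '-.0055 .01 .003 0 0 0; -.011 .0195 .0055 0 0 0; -.017 .0295 .008 0 0 0; -.0225 .039 .0095 0 0 0; -.0285 .049 .011 0 0 0; -.0345 .0515 .012 0 0 0; -.0405 .0542 .013 0 0 0; -.0465 .0542 .0132 0 0 0'
python3 - <<'E'
from h import *
o=bot.get_obs();print(o["ee_pos"])
t,im=look("u0"); s=vision.camera("side"); cv2.imwrite("pics/us.png",s[:,:,::-1])
A=cv2.resize(cv2.imread("pics/u0.png")[100:240,190:390],None,fx=2,fy=2)
B=cv2.resize(cv2.imread("pics/us.png")[110:250,150:340],None,fx=2,fy=2)
cv2.imwrite("pics/uu.png",np.hstack([A,B])); print(t)
from gen import *
gen([.5519,.0382,.0916,0],10.7,16,([10,20],[.0916,.0916]))
E
```

```text
time: 9.0
ee_pos: [0.5716, 0.0811, 0.178]
tcp_rot: [-90.0, -0.1, -0.0]
wrist_force: [1.1, 0.3, -1.9]
opening: 0.0532
time: 9.8
ee_pos: [0.5977, 0.0257, 0.1451]
tcp_rot: [-90.0, 0.0, 0.0]
wrist_force: [0.7, 0.3, -1.8]
opening: 0.0534
time: 10.6
ee_pos: [0.5513, 0.0385, 0.0918]
tcp_rot: [-90.0, 0.0, 0.0]
wrist_force: [0.0, 1.0, -2.0]
opening: 0.0532
[0.55133093 0.0384954  0.09179553]
10.6
-0.0118 -0.0000 -0.0005 0 -0.000 0; -0.0176 -0.0000 -0.0013 0 -0.000 0; -0.0233 -0.0000 -0.0024 0 -0.000 0; -0.0288 -0.0000 -0.0038 0 -0.000 0; -0.0342 -0.0000 -0.0056 0 -0.000 0; -0.0395 -0.0000 -0.0077 0 -0.000 0; -0.0446 -0.0000 -0.0101 0 -0.000 0; -0.0495 -0.0000 -0.0127 0 -0.000 0
-0.0047 -0.0000 -0.0030 0 -0.000 0; -0.0092 -0.0000 -0.0061 0 -0.000 0; -0.0135 -0.0000 -0.0095 0 -0.000 0; -0.0176 -0.0000 -0.0131 0 -0.000 0; -0.0214 -0.0000 -0.0169 0 -0.000 0; -0.0249 -0.0000 -0.0209 0 -0.000 0; -0.0282 -0.0000 -0.0250 0 -0.000 0; -0.0313 -0.0000 -0.0293 0 -0.000 0
end [0.4711, -0.0038, 0.0916, 0.0] t 12.299999999999999
```

View pics/uu.png

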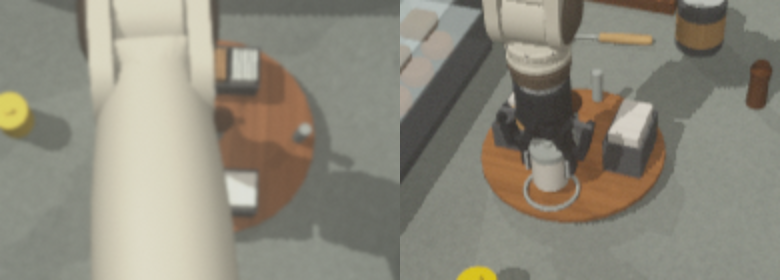

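In the top view the post is at (342,165). In the side view the jar hangs over the ring, which is centred at about (275,186) in pixel terms. I'll keep following and check the post angle against the model.

```bash
python3 -m crank '-.0118 0 -.0005 0 0 0; -.0175 0 -.0015 0 0 0; -.0235 0 -.0025 0 0 0; -.029 0 -.004 0 0 0; -.034 0 -.0055 0 0 0; -.0395 0 -.0075 0 0 0; -.0445 0 -.01 0 0 0; -.0495 0 -.0127 0 0 0'
python3 -m crank '-.0045 0 -.003 0 0 0; -.009 0 -.006 0 0 0; -.0135 0 -.0095 0 0 0; -.0175 0 -.013 0 0 0; -.0215 0 -.017 0 0 0; -.025 0 -.021 0 0 0; -.028 0 -.025 0 0 0; -.0313 0 -.0293 0 0 0'
python3 - <<'E'
from gen import *
t,im=look("v0");s=vision.camera("side"); cv2.imwrite("pics/vs.png",s[:,:,::-1])
o=bot.get_obs();print(t,o["ee_pos"],o["wrist_force"])
T,A,c=json.load(open("M.json"));p,_=fit(np.array(T),np.array(A))
v=ray("top",(342,165.3),.1)[0]-c; print("post ang",np.degrees(np.arctan2(v[1],v[0])),np.hypot(*v),"model",np.degrees(model(10.6,p)-3*np.pi))
print("model now",np.degrees(model(t,p)-2*np.pi), "post px", proj("top",np.r_[c+.12*np.array([np.cos(model(t,p)+np.pi),np.sin(model(t,p)+np.pi)]),.1]))
A_=cv2.resize(cv2.imread("pics/v0.png")[100:240,230:370],None,fx=3,fy=3)
B=cv2.resize(cv2.imread("pics/vs.png")[130:270,170:290],None,fx=3,fy=3)
cv2.imwrite("pics/vv.png",np.hstack([A_,B]))
gen([.4711,-.0038,.0916,0],12.4,16,([10,20],[.0916,.0916]))
E
```

```text
time: 11.5
ee_pos: [0.5022, 0.0252, 0.0919]
tcp_rot: [-90.0, -0.0, -0.0]
wrist_force: [-0.2, -0.1, -2.1]
opening: 0.0531
time: 12.3
ee_pos: [0.471, -0.0042, 0.0919]
tcp_rot: [-90.0, -0.0, 0.0]
wrist_force: [-0.2, 0.2, -1.1]
opening: 0.0535
12.3 [ 0.47093166 -0.00440903  0.0919234 ] [ 0.35589498  0.93075871 -1.96175394]
post ang -93.7810990698438 0.11896066363995586 model -91.14599921109372
model now 146.12069394060424 post px [[322.63060747 127.79892669]]
-0.0053 -0.0000 -0.0089 0 -0.000 0; -0.0076 -0.0000 -0.0135 0 -0.000 0; -0.0095 -0.0000 -0.0182 0 -0.000 0; -0.0113 -0.0000 -0.0230 0 -0.000 0; -0.0127 -0.0000 -0.0278 0 -0.000 0; -0.0139 -0.0000 -0.0326 0 -0.000 0; -0.0148 -0.0000 -0.0374 0 -0.000 0; -0.0155 -0.0000 -0.0423 0 -0.000 0
-0.0004 -0.0000 -0.0048 0 -0.000 0; -0.0006 -0.0000 -0.0096 0 -0.000 0; -0.0005 -0.0000 -0.0144 0 -0.000 0; -0.0002 -0.0000 -0.0191 0 -0.000 0; 0.0003 -0.0000 -0.0238 0 -0.000 0; 0.0010 -0.0000 -0.0284 0 -0.000 0; 0.0020 -0.0000 -0.0329 0 -0.000 0; 0.0032 -0.0000 -0.0373 0 -0.000 0
end [0.4588, -0.0834, 0.0916, 0.0] t 14.0
```

View pics/vv.png

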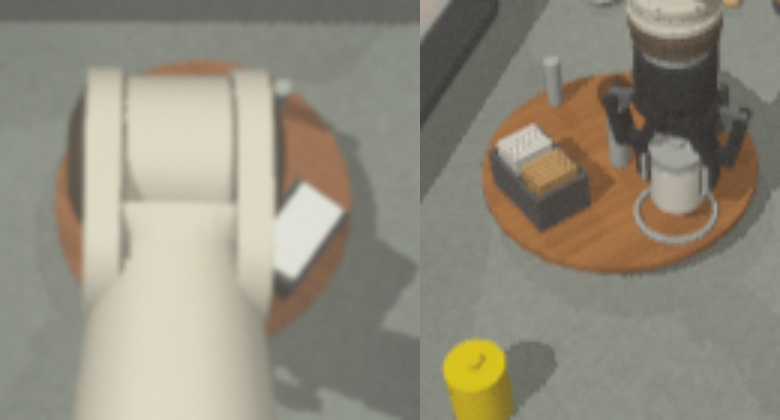

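The post is at about (324.5,129) in the top view. In the side view the ring is centred at about (255.3,200.5), with the jar over it. I'll check the phase.

Run:
```python
from gen import *
T,A,c=json.load(open("M.json"));p,_=fit(np.array(T),np.array(A));c=np.array(c)
ang=lambda v:np.degrees(np.arctan2(v[1],v[0]))
def side(px): v=ray("side",px,.046)[0]-c; return ang(v),np.hypot(*v)
def post(px): v=ray("top",px,.1)[0]-c; return ang(v)+180,np.hypot(*v)
b=place(cv2.imread("pics/top0.png")[:,:,::-1].copy());P=AX+b[1]*np.array([np.cos(b[0]),np.sin(b[0])])
print("rest: place",ang(P-c),"side",side((218,201.7)),"post",post((341,174.75)))
print("12.3 post",post((324.5,129.2)),"12.35 side",side((255.3,200.5)),"model",np.degrees(model(np.array([12.3,12.35]),p)-2*np.pi))
# bottom arc of ring outer edge in side view: rows of brightness change
im=cv2.imread("pics/vs.png");h=cv2.cvtColor(im,cv2.COLOR_BGR2HSV)
m=((h[...,1]<70)&(h[...,2]>80)).astype(np.uint8);m[:192]=0;m[215:]=0;m[:,:238]=0;m[:,272:]=0
q=np.argwhere(m)[:,::-1];w=ray("side",q,.046)
from scipy.optimize import least_squares
f=least_squares(lambda k:np.hypot(*(w-k).T)-.0395,c+.095*np.array([np.cos(2.56),np.sin(2.56)]),loss="soft_l1",f_scale=.002).x
print(len(q),"arc fit",f,ang(f-c),np.hypot(*(f-c)))
```

```text
rest: place 73.27924271777428 side (np.float64(74.98157085001051), np.float64(0.09532971021657863)) post (np.float64(73.35331594070034), np.float64(0.12039669678318785))
12.3 post (np.float64(142.9781057130299), np.float64(0.11968933253354513)) 12.35 side (np.float64(145.64271521377884), np.float64(0.09741603420448301)) model [146.12069394 147.69598397]
290 arc fit [0.46411598 0.00644537] 143.64513388393755 0.10661741707255579
```

Run:
```python
from gen import *
T,A,c=json.load(open("M.json"));A=np.unwrap(A);d=np.radians
T=T+[10.6,12.3,12.35];A=list(A)+[d(86.2+360),d(143+360),d(144.3+360)]
json.dump([T,A,c],open("M.json","w"))
p,r=fit(np.array(T),np.array(A));print(p,np.degrees(r).round(2),np.degrees(model(np.array([12.4,14,15.5,16.5]),p)-2*np.pi), (p[1]+1)*np.exp(-p[2]*.025*(np.array([12.4,15,17,18])-6))-1)
gen([.4711,-.0038,.0916,0],12.4,24,([10,20],[.0916,.0916]))
```

```text
[4.46472347 0.84493952 1.17708574] [ 0.03  0.06  0.16 -0.05  0.02 -0.14 -0.18 -0.1  -0.28  0.83 -0.28 -0.06] [145.75476978 190.93269794 227.56515123 249.0319593 ] [0.52823393 0.41566899 0.33475522 0.29604948]
-0.0024 -0.0000 -0.0037 0 -0.000 0; -0.0048 -0.0000 -0.0080 0 -0.000 0; -0.0070 -0.0000 -0.0124 0 -0.000 0; -0.0090 -0.0000 -0.0168 0 -0.000 0; -0.0107 -0.0000 -0.0213 0 -0.000 0; -0.0122 -0.0000 -0.0259 0 -0.000 0; -0.0134 -0.0000 -0.0305 0 -0.000 0; -0.0144 -0.0000 -0.0351 0 -0.000 0
-0.0008 -0.0000 -0.0046 0 -0.000 0; -0.0013 -0.0000 -0.0092 0 -0.000 0; -0.0016 -0.0000 -0.0137 0 -0.000 0; -0.0017 -0.0000 -0.0183 0 -0.000 0; -0.0016 -0.0000 -0.0227 0 -0.000 0; -0.0013 -0.0000 -0.0272 0 -0.000 0; -0.0007 -0.0000 -0.0316 0 -0.000 0; 0.0000 -0.0000 -0.0359 0 -0.000 0
0.0009 -0.0000 -0.0042 0 -0.000 0; 0.0020 -0.0000 -0.0084 0 -0.000 0; 0.0033 -0.0000 -0.0124 0 -0.000 0; 0.0047 -0.0000 -0.0164 0 -0.000 0; 0.0063 -0.0000 -0.0202 0 -0.000 0; 0.0081 -0.0000 -0.0240 0 -0.000 0; 0.0100 -0.0000 -0.0276 0 -0.000 0; 0.0120 -0.0000 -0.0311 0 -0.000 0
end [0.4687, -0.1059, 0.0916, 0.0] t 14.8
```

```bash
python3 -m crank '-.0025 0 -.0035 0 0 0; -.005 0 -.008 0 0 0; -.007 0 -.0125 0 0 0; -.009 0 -.017 0 0 0; -.0105 0 -.0215 0 0 0; -.012 0 -.026 0 0 0; -.0135 0 -.0305 0 0 0; -.0144 0 -.0351 0 0 0'
python3 -m crank '-.001 0 -.0045 0 0 0; -.0015 0 -.009 0 0 0; -.0015 0 -.0135 0 0 0; -.0015 0 -.0185 0 0 0; -.0015 0 -.0225 0 0 0; -.0015 0 -.027 0 0 0; -.0005 0 -.0315 0 0 0; 0 0 -.0359 0 0 0'
python3 - <<'E'
from gen import *
t,im=look("w0");s=vision.camera("side"); cv2.imwrite("pics/ws.png",s[:,:,::-1])
o=bot.get_obs();print(t,o["ee_pos"],o["wrist_force"])
A_=cv2.resize(cv2.imread("pics/w0.png")[100:230,230:370],None,fx=3,fy=3)
B=cv2.resize(cv2.imread("pics/ws.png")[120:250,180:300],None,fx=3,fy=3)
cv2.imwrite("pics/ww.png",np.hstack([A_,B]))
E
```

```text
time: 13.2
ee_pos: [0.4567, -0.0394, 0.0919]
tcp_rot: [-90.0, 0.0, -0.0]
wrist_force: [0.6, -0.4, -2.4]
opening: 0.0534
time: 14.0
ee_pos: [0.4569, -0.0753, 0.0919]
tcp_rot: [-90.0, -0.0, 0.0]
wrist_force: [0.4, 0.1, -2.2]
opening: 0.0531
14.0 [ 0.45692667 -0.0754035   0.09184345] [-0.22257781  0.35252911 -2.62546582]
```

View pics/ww.png

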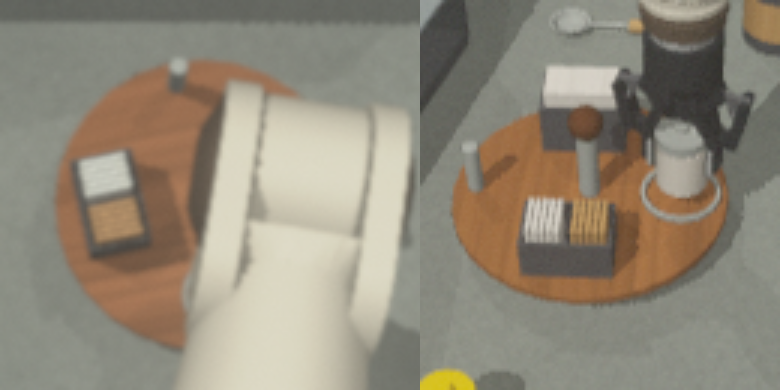

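Run:
```python
from gen import *
T,A,c=json.load(open("M.json"))
v=ray("top",(289.7,122),.1)[0]-c; a=np.degrees(np.arctan2(v[1],v[0]))+180
v2=ray("side",(266.7,184),.046)[0]-c; a2=np.degrees(np.arctan2(v2[1],v2[0]))
p,_=fit(np.array(T),np.array(A));print(a,np.hypot(*v),"side",a2%360,np.hypot(*v2),"model",np.degrees(model(np.array([14,14.05]),p)-2*np.pi))
T.append(14.0);A.append(np.radians(a+360));json.dump([T,A,c],open("M.json","w"))
p,r=fit(np.array(T),np.array(A));print(p,np.degrees(r).round(2))
tt=np.arange(14,20,.1);yy=np.where(tt>14.25,model(tt,p)-model(14.25,p),0)
gen([.4563,-.0748,.0916,0],14.1,24,([14,15,15.6,16.1,16.5],[.0916,.0916,.072,.0675,.0670]),yawp=(tt,yy))
```

```text
192.35928320651308 0.11905133656056542 side 193.3203075218851 0.09598862454642443 model [190.93269794 192.24154852]
[4.46345387 0.84387214 1.15863727] [ 0.15  0.17  0.12 -0.15 -0.09 -0.25 -0.28 -0.19 -0.37  0.96  0.15  0.38
 -0.6 ]
0.0028 -0.0000 -0.0097 0 -0.000 0; 0.0042 -0.0000 -0.0138 0 -0.023 0; 0.0057 -0.0000 -0.0178 0 -0.067 0; 0.0074 -0.0000 -0.0217 0 -0.112 0; 0.0092 -0.0000 -0.0254 0 -0.156 0; 0.0112 -0.0000 -0.0291 0 -0.199 0; 0.0133 -0.0000 -0.0326 0 -0.242 0; 0.0155 -0.0000 -0.0359 0 -0.285 0
0.0014 -0.0000 -0.0038 0 -0.042 0; 0.0028 0.0033 -0.0075 0 -0.084 0; 0.0045 0.0065 -0.0111 0 -0.126 0; 0.0062 0.0098 -0.0146 0 -0.167 0; 0.0081 0.0131 -0.0180 0 -0.207 0; 0.0100 0.0163 -0.0213 0 -0.247 0; 0.0121 0.0196 -0.0244 0 -0.287 0; 0.0144 0.0205 -0.0274 0 -0.327 0
0.0012 0.0009 -0.0034 0 -0.039 0; 0.0026 0.0018 -0.0069 0 -0.077 0; 0.0041 0.0027 -0.0102 0 -0.116 0; 0.0056 0.0036 -0.0135 0 -0.153 0; 0.0073 0.0037 -0.0166 0 -0.191 0; 0.0091 0.0039 -0.0196 0 -0.228 0; 0.0109 0.0040 -0.0226 0 -0.264 0; 0.0128 0.0041 -0.0254 0 -0.301 0
end [0.5184, -0.1464, 0.067, 0.913] t 16.5
```

```bash
python3 -m crank '.003 0 -.0095 0 0 0; .004 0 -.014 0 -.023 0; .0055 0 -.018 0 -.067 0; .0075 0 -.0215 0 -.112 0; .009 0 -.0255 0 -.156 0; .011 0 -.029 0 -.199 0; .0135 0 -.0325 0 -.242 0; .0155 0 -.0359 0 -.285 0'
python3 - <<'E'
from gen import *
T,A,c=json.load(open("M.json"));p,r=fit(np.array(T),np.array(A))
tt=np.arange(14,20,.1);yy=model(tt,p)-model(14.25,p)
gen([.4718,-.1107,.0916,.285],14.9,24,([14,15.7,16.3,16.8,17.3],[.0916,.0916,.072,.0675,.0670]),yawp=(tt,yy))
E
```

```text
time: 14.9
ee_pos: [0.4726, -0.1114, 0.0918]
tcp_rot: [-90.0, 0.0, 16.4]
wrist_force: [0.4, 0.2, -1.7]
opening: 0.0532
0.0014 -0.0000 -0.0038 0 -0.042 0; 0.0028 -0.0000 -0.0075 0 -0.084 0; 0.0045 -0.0000 -0.0111 0 -0.126 0; 0.0062 -0.0000 -0.0146 0 -0.167 0; 0.0081 -0.0000 -0.0180 0 -0.207 0; 0.0100 -0.0000 -0.0213 0 -0.247 0; 0.0121 -0.0000 -0.0244 0 -0.287 0; 0.0144 -0.0000 -0.0274 0 -0.327 0
0.0012 0.0033 -0.0034 0 -0.039 0; 0.0026 0.0065 -0.0069 0 -0.077 0; 0.0041 0.0098 -0.0102 0 -0.116 0; 0.0056 0.0131 -0.0135 0 -0.153 0; 0.0073 0.0163 -0.0166 0 -0.191 0; 0.0091 0.0196 -0.0196 0 -0.228 0; 0.0109 0.0205 -0.0226 0 -0.264 0; 0.0128 0.0214 -0.0254 0 -0.301 0
0.0012 0.0009 -0.0032 0 -0.036 0; 0.0024 0.0018 -0.0064 0 -0.071 0; 0.0037 0.0027 -0.0094 0 -0.106 0; 0.0051 0.0028 -0.0123 0 -0.141 0; 0.0066 0.0029 -0.0152 0 -0.175 0; 0.0082 0.0030 -0.0181 0 -0.209 0; 0.0099 0.0031 -0.0208 0 -0.242 0; 0.0115 0.0032 -0.0234 0 -0.275 0
end [0.544, -0.1516, 0.067, 1.188] t 17.3
```

```bash
python3 -m crank '.0015 0 -.004 0 -.042 0; .003 0 -.0075 0 -.084 0; .0045 0 -.011 0 -.126 0; .006 0 -.0145 0 -.167 0; .008 0 -.018 0 -.207 0; .01 0 -.0215 0 -.247 0; .012 0 -.0245 0 -.287 0; .0144 0 -.0274 0 -.327 0'
python3 -m crank '.001 .0035 -.0035 0 -.039 0; .0025 .0065 -.007 0 -.077 0; .004 .01 -.01 0 -.116 0; .0055 .013 -.0135 0 -.153 0; .0075 .0165 -.0165 0 -.191 0; .009 .0195 -.0195 0 -.228 0; .011 .0205 -.0225 0 -.264 0; .0128 .0214 -.0254 0 -.301 0'
python3 -m crank '.001 .001 -.003 0 -.036 0; .0025 .002 -.0065 0 -.071 0; .0035 .0025 -.0095 0 -.106 0; .005 .003 -.0125 0 -.141 0'
python3 - <<'E'
from gen import *
T,A,c=json.load(open("M.json"));p,r=fit(np.array(T),np.array(A))
s=vision.camera("side");o=bot.get_obs();print(o["time"],o["ee_pos"],o["wrist_force"],o["torque"])
cv2.imwrite("pics/xs.png",cv2.resize(s[120:230,180:300,::-1],None,fx=4,fy=4))
tt=np.arange(14,20,.1);yy=model(tt,p)-model(14.25,p)
a=.913;print(np.interp(16.9,tt,yy), c+.095*np.array([np.cos(model(16.95,p)),np.sin(model(16.95,p))]))
E
```

```text
time: 15.7
ee_pos: [0.4941, -0.1336, 0.0918]
tcp_rot: [-90.0, 0.0, 35.2]
wrist_force: [-0.3, -0.2, -2.1]
opening: 0.0533
time: 16.5
ee_pos: [0.5192, -0.147, 0.0702]
tcp_rot: [-90.0, 0.0, 52.4]
wrist_force: [-0.1, 0.3, -1.8]
opening: 0.0531
time: 16.9
ee_pos: [0.5321, -0.1507, 0.0673]
tcp_rot: [-90.0, 0.0, 60.5]
wrist_force: [0.7, 0.5, -1.2]
opening: 0.0529
16.95 [ 0.5325146  -0.15078146  0.06719691] [-0.31072089 -0.66437965 -2.57915844] [0.04177246 0.01339382 0.03548728]
1.0536696122417257 [ 0.53293796 -0.15021444]
```

View pics/xs.png

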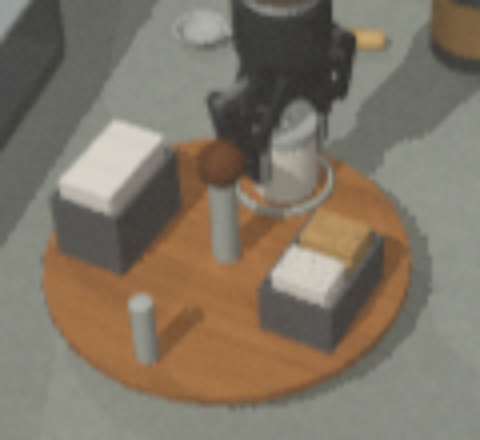

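The side view shows the jar standing just above the plate, inside the ring (jar foot about (290,190), ring centre about (283,182) in the crop). I'll lower the last millimetre in step with the carousel.

Run:
```python
from gen import *
T,A,c=json.load(open("M.json"));p,r=fit(np.array(T),np.array(A))
tt=np.arange(14,22,.1);yy=model(tt,p)-model(14.25,p)
gen([.5311,-.1499,.0672,1.054],16.95,5,([16.9,17.45,21],[.0672,.0662,.0662]),yawp=(tt,yy))
```

```text
0.0018 0.0003 -0.0047 0 -0.051 0; 0.0029 0.0005 -0.0078 0 -0.085 0; 0.0042 0.0006 -0.0107 0 -0.118 0; 0.0056 0.0008 -0.0135 0 -0.151 0; 0.0071 0.0010 -0.0162 0 -0.183 0
end [0.5487, -0.1517, 0.0662, 1.237] t 17.45
```

```bash
python3 -m crank '.002 .0003 -.0045 0 -.051 0; .003 .0005 -.008 0 -.085 0; .004 .0006 -.0105 0 -.118 0; .0055 .0008 -.0135 0 -.151 0; .007 .001 -.016 0 -.183 0'
python3 - <<'E'
from gen import *
T,A,c=json.load(open("M.json"));p,r=fit(np.array(T),np.array(A))
o=bot.get_obs();print(o["wrist_force"])
tt=np.arange(14,22,.1);yy=model(tt,p)-model(14.25,p)
gen([.5487,-.1517,.0662,1.237],17.45,3,([16.9,17.75,21],[.0666,.0655,.0655]),yawp=(tt,yy))
gen([.5487,-.1517,.0662,1.237],17.45,11,([17.45,17.85,17.95,18.6],[.0662,.0662,.07,.18]),yawp=(tt,yy))
E
```

```text
time: 17.45
ee_pos: [0.5495, -0.1525, 0.0666]
tcp_rot: [-90.0, 0.0, 70.9]
wrist_force: [0.4, -0.7, 0.5]
opening: 0.0529
[ 0.35290602 -0.72202633  0.53301875]
0.0010 0.0004 -0.0028 0 -0.032 0; 0.0021 0.0006 -0.0056 0 -0.064 0; 0.0032 0.0007 -0.0084 0 -0.096 0
end [0.5577, -0.1514, 0.0655, 1.333] t 17.75
0.0010 -0.0000 -0.0028 0 -0.032 0; 0.0021 -0.0000 -0.0056 0 -0.064 0; 0.0032 -0.0000 -0.0084 0 -0.096 0; 0.0044 -0.0000 -0.0111 0 -0.127 0; 0.0057 -0.0038 -0.0137 0 -0.157 0; 0.0071 -0.0207 -0.0163 0 -0.188 0; 0.0085 -0.0376 -0.0187 0 -0.217 0; 0.0100 -0.0546 -0.0211 0 -0.247 0
0.0009 -0.0169 -0.0026 0 -0.029 0; 0.0019 -0.0338 -0.0052 0 -0.058 0; 0.0029 -0.0507 -0.0077 0 -0.086 0
end [0.5798, -0.147, 0.1715, 1.57] t 18.55
```

The force went from -2.1 to +0.5 N, so the plate now carries the jar. I'll release while following, then rise.

```bash
python3 -m crank '.001 0 -.003 0 -.032 0; .002 0 -.0055 0 -.064 0; .003 0 -.0085 0 -.096 0; .0045 0 -.011 0 -.127 0' -.65 30
python3 -m crank '.0014 -.0025 -.0023 0 -.03 0; .003 -.010 -.0045 0 -.06 0; .004 -.025 -.0067 0 -.09 0; .005 -.045 -.009 0 -.12 0; .006 -.07 -.011 0 -.14 0; .006 -.1 -.012 0 -.14 0; .006 -.13 -.012 0 -.14 0; .006 -.16 -.012 0 -.14 0'
python3 -c "
from h import *
o=bot.get_obs();print(o)"
```

```text
time: 17.85
ee_pos: [0.5615, -0.1517, 0.0667]
tcp_rot: [-90.0, 0.0, 78.2]
wrist_force: [0.6, -0.7, -0.4]
opening: 0.0705
time: 18.65
ee_pos: [0.5741, -0.1478, 0.2293]
tcp_rot: [-90.1, 0.0, 86.2]
wrist_force: [0.2, -1.2, -0.2]
opening: 0.07
{'time': 18.65, 'q': array([-1.44415194e+01,  1.06354217e+01,  1.49136578e+01,  9.41932216e+01,
        1.03938137e-04, -1.06783788e+01]), 'qd': array([-1.42203026e-02,  4.87598713e+00,  3.88742059e+01,  3.39683035e+01,
       -9.52665406e-02, -1.53777416e-02]), 'joint_efforts': array([ 2.01264722e-02, -5.94740689e+01,  4.25531280e+01, -1.33455556e+00,
        3.96494879e-04, -1.06442039e-03]), 'ee_pos': array([ 0.57408399, -0.14784272,  0.2292856 ]), 'tcp_rot': array([-9.00835615e+01,  1.56506827e-02,  8.62368481e+01]), 'wrist_force': array([ 0.24080487, -1.20355214, -0.18543925]), 'torque': array([ 0.04179811, -0.05665191,  0.02386081]), 'opening': 0.07003695878694725}
```

```bash
python3 -m crank '-.025 -.01 .015 0 0 0; -.05 -.02 .03 0 0 0; -.08 -.03 .05 0 0 0; -.11 -.03 .07 0 0 0; -.14 -.03 .09 0 0 0; -.17 -.03 .11 0 0 0; -.19 -.03 .12 0 0 0; -.19 -.03 .12 0 0 0'
python3 - <<'E'
from h import *
f=lambda im:cv2.resize(im[100:235,225:375,::-1],None,fx=2.6,fy=2.6)
a=vision.camera("top");t=bot.get_obs()["time"];s=vision.camera("side");print(t)
cv2.imwrite("pics/z.png",np.hstack([f(a),cv2.resize(s[120:255,170:320,::-1],None,fx=2.6,fy=2.6)]))
E
python3 -m crank '0 0 0 0 0 0; 0 0 0 0 0 0; 0 0 0 0 0 0'
python3 - <<'E'
from h import *
b=vision.camera("top");o=bot.get_obs();print(o["time"],o["wrist_force"],o["ee_pos"])
z=cv2.imread("pics/z.png");c=cv2.resize(b[100:235,225:375,::-1],None,fx=2.6,fy=2.6)
cv2.imwrite("pics/zz.png",cv2.resize(np.hstack([z,c]),(798,240),interpolation=cv2.INTER_AREA))
E
```

```text
time: 19.45
ee_pos: [0.4403, -0.3314, 0.258]
tcp_rot: [-90.1, 0.1, 86.1]
wrist_force: [1.2, 0.6, -0.1]
opening: 0.0704
19.5
time: 19.85
ee_pos: [0.4421, -0.3288, 0.2566]
tcp_rot: [-90.0, -0.0, 86.2]
wrist_force: [-0.3, 0.4, -0.5]
opening: 0.0707
19.9 [-0.74749442 -0.08589674  0.08512996] [ 0.44207006 -0.32896219  0.25651701]
```

View pics/zz.png

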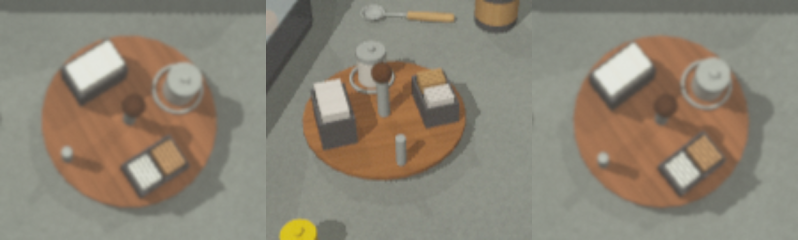

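The jar stands upright inside the rim: lid at about (184,80), ring at about (177,88). The carousel is still turning between the two top views, and the arm is clear.

```bash
python3 -c "
from workcell import bot
print(bot.job_done())"
```

```text
the job is handed in; nothing more can be done
None
```

The job is done and handed in at about 20 s. The sugar jar stands upright inside the rim, the carousel was still turning, and the arm is clear and touching nothing.

- **Push:** I pushed the post anticlockwise with the closed fingers, speeding up steadily to about 0.95 rad/s, or one turn in about 6.6 s. After that the carousel coasted freely.
- **Following:** With the jar gripped, I tracked the empty place at about 25 mm above the plate from roughly 10.5 s to 15.7 s. No contact force showed on the wrist.
- **Placing:** I turned the gripper along with the plate while lowering the jar, about 2.5 N of its weight passed to the plate, and I let go and drew back.
- **Last checks:** The last two top views, 0.4 s apart, showed the jar inside the rim and the plate still turning. The wrist force was about zero. In the views I took, the yellow jar, spoon and tin looked undisturbed; I did not recheck the other items at the end.
- **Disagreements:** In the middle of the follow, the post and ring readings lagged my coasting model by about 3° (5 mm). I refitted the model and later readings agreed within about 1.5°. Each camera look during the follow also held the arm still for 0.05 to 0.1 s, leaving it a few millimetres behind until the next move.

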